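# Clamp a tall top-heavy face mill in the setting fixture

## Task

Take the tall, top-heavy milling cutter from under the low bench light and stand it gently upright on the clamping fixture, between the V block and the sliding stop, and let it go. Then slide the slotted stop along until it presses the cutter's flange firmly and fully home in the V, but without ramming it, and finally swing the clamp lever clockwise to its end to lock the stop. Never let the cutter tip over and leave the other things on the bench where they are.

Things in the scene. Friction and masses are not known exactly. Their poses are not given: they have to be found in the camera images.
- mill_center (a point): The tall milling cutter, loose, round, bare steel, 190 mm high: this point is on its axis, half-way up (95 mm above its underside), z axis up along it. From below: flange 40 mm across, 16 mm high; shank 26 mm across up to 120 mm; collar 32 mm across up to 150 mm; heavy cutter head 50 mm across from 150 to 190 mm. Starts standing under the light bar.
- mill_foot (a point): Centre of the cutter's underside (95 mm below mill_center along its axis).
- light: Fixed low bench light. Origin at bench height near the cutter's start; x points away from its open front, y left. Steel plate 10 mm thick, x -45 to 105, y +-135 mm. Light bar above: z 283 to 315 mm, x 5 to 65, y +-135 mm, on 20 mm posts at x 50, y +-123. It blocks a gripper coming straight down on the cutter: reach in from the front leaning back about 30 degrees; draw it out likewise.
- fixture: Fixed dark steel clamping fixture. Origin at bench height under the axis of a cutter home in the V; x is the stop's closing direction, y left. Base block 30 mm high, x -195 to 50, y +-55 mm. On it the 90 degree V block, 22 mm high, opens to -x; a 40 mm flange home in it has its axis at x 0, y 0, underside at z 30 mm. At x -10 the flange clears the V faces by 7 mm.
- stop_tab (a point): Point on the upright steel tab at the rear of the stop bracket by which it is pushed or pinched: tab 12 mm thick (fixture x), 26 mm wide (fixture y), its top 18 mm above this point (88 mm above the bench) and its foot 32 mm below it. Moves with the stop; 95 mm behind the jaw face.
- bracket: The slotted steel stop bracket on the fixture: jaw in front (14 mm thick, 48 wide, 22 high above the base block), two slotted rails, upright tab behind. Slides along fixture +x by 0 to 42 mm; its origin is at the fixture's origin when fully open (jaw face at fixture x -55 mm), where it starts within 10 mm; at 35 mm it touches a flange that is home. About 4 N of friction; it stays where it is left.
- jaw_face (a point): Centre of the jaw's flat front face, axes as the fixture's; the flange touches it when the cutter's axis is 20 mm ahead of it along x.
- lever (a joint): Angle (rad) of the clamp lever, 0 to 1.2: grows clockwise seen from above; 1.2 is its end stop (tight). Starts loose, 0 to 0.25; stiff, about 0.3 N m (3.5 N at the grip), stays where it is left. At 0 it points 75 degrees to the right (-y) of fixture +x. Turning it does not move the stop.
- lever_grip (a point): Upright black round grip at the end of the lever, 16 mm across: this point on its axis, 18 mm below its top (96 mm above the bench), 85 mm from the pivot.
- lever_pivot (a point): The lever's pivot axis (vertical), at fixture x -85, y 0, 50 mm above the bench.
- mill: The same milling cutter; origin at the centre of its underside. 0.6 to 0.9 kg; its centre of mass is about 125 mm up, so standing it falls over at about 9 degrees of lean: hold it by the head.
- holder_a: Bystander: short steel tool holder 75 mm high, 42 mm across, on the standing plate about 85 mm to the left of the cutter.
- holder_b: Bystander: short steel tool holder 60 mm high, 42 mm across, on the standing plate about 85 mm to the right of the cutter.
- wrench: Bystander: wrench 160 mm long lying beside the fixture's left side.
- insert_box: Bystander: flat grey box 50 x 70 x 22 mm behind the fixture's V block.
- driver: Bystander: screwdriver 170 mm long lying near the robot.
- jar: Bystander: white jar 60 mm across, 70 mm high, at the back of the bench.
- slug: Bystander: brass slug 36 mm across, 30 mm high, at the back of the bench.
Not all that is in view belongs to the job. Of the things like the mill, leave any that is red or yellow; of the rest the larger one is meant.

How it is judged:
By the outcome, as a careful person would: the job done as asked, in the order asked, and still so for the second after the job is handed in, with the robot touching nothing.
It also fails if it takes over 72 s, if anything falls off the work surface, if the arm or the gripper's body presses on something with over 40 N, if the wrist force passes 120 N, or if a joint passes its speed limit or range.

## Robot

A 6-joint arm with a two-finger parallel gripper is mounted at the origin on the work surface. World frame = base frame: x ahead of the robot, y to its left, z up, the work surface at z = 0. Lengths are in m, angles in rad, forces in N, time in s.
With the tool pointing down it reaches from about 0.275 to 0.75 m from the base axis. Payload 10.2 kg.
Tool frame: the origin (TCP) lies midway between the tips of the shut fingers; the grasp point (between the pads) lies 19 mm behind it (env.hold_point_z is the distance from the TCP to the grasp point, in m); z points along the fingers, y is the line along which they close (so a half turn about z gives the same grasp; the last joint's range is limited). The gripper opens to 85 mm and grips with 20 to 120 N. Pads are 22 mm wide; open, the fingers measure 114 mm over their backs; the gripper's body (76 mm by 85 mm) begins 54 mm behind the grasp point. The pads swing forward as they close: fully open they stand 13 mm farther back than shut.
Start: joints at [0.959, 0.313, 1.498, -0, 1.331, -0.223], TCP at [0.199, 0.486, 0.231] pointing down, gripper open.
Joint ranges: [-2.94, 2.94], [-0.97, 2.17], [0.19, 2.56], [-1.23, 4.37], [0.02, 3.11], [-2.88, 2.88]. Speed limits (rad/s): [2.39, 2.39, 3.01, 3.14, 3.14, 3.14].

## Interface

Orientations are given as a unit quaternion [x, y, z, w].
In Python, from bench import env, kinematics, monitor, eyes, job gives the robot as it stands. The module is installed in compiled form; this text tells all that it offers. Calls block until the motion is done:
- env.reach(position, orientation): joint-space move of the TCP to a pose.
- env.movel(position, velocity=0.15, frame=None, guard=None): straight line of the TCP; frame=None keeps the orientation; velocity is the mean speed in m/s. With guard (N) it stops when the force on the tool has changed by that much, and returns True; else False.
- env.set_joints(angles): joint-space move.
- env.release() and env.close_gripper(effort=None): open the fingers fully, or close them until they stop; effort is the grip in N (None keeps the last).
- env.hold(seconds).
- kinematics.ik(position, orientation): joint angles nearest the present ones, or None.
- monitor.sense(): the state.
- eyes.grab_frame(name): name is "scene" or "side" or "wrist"; returns a dict with "frame" (384x512x3 uint8, red, green, blue), "mtx" (3x3 intrinsics, pixels), "view" (4x4, takes a point from world to camera coordinates). Camera axes: x right, y down, z forward; pixel columns grow to the right and rows downward; lengths in m; the calibration is good to about 2 mm. A picture is of the moment at which its call begins. There is no depth.
A pose or a line that the arm cannot do raises env.MotionError and nothing moves.
- job.hand_in(): hands the job in; it is judged then, once.
The state is a dict: "clock": time; "joints": joint angles; "qvel": joint speeds; "joint_efforts": joint torques, N m; "position": TCP position; "ee_rot": TCP orientation; "contact_force": force on the tool from outside, world axes, zero at the start; "ft_torque": the same for the moment, N m; "finger_gap": opening from 0.0 (shut) to 1.0 (fully open); "gripper_force": force on a finger pad.
Only numpy, scipy, OpenCV 4.12 (cv2) and the standard library are available. Lean on these libraries where they do the work, as an engineer would, in place of code of your own. Each camera call takes 0.05 s, during which the arm holds its last target. There are 200 camera calls.

## Working session

There is one attempt and no reset: what is moved stays moved. The work goes in short steps, each a Python script; the robot and the scene stay as the last script left them, time stands still between calls to the robot, and variables do not carry over. Pictures are saved under pics/ and viewed, at most 11 in all, crops included, and the job is handed in when it is done.

```bash
mkdir -p pics; cat > h.py <<'E'
import numpy as np, cv2
from bench import env, kinematics, monitor, eyes, job
def snap(n,f,crop=None,k=1):
    d=eyes.grab_frame(n); np.savez('pics/'+f+'.npz',**d)
    im=cv2.cvtColor(d['frame'],cv2.COLOR_RGB2BGR); save(im,f,crop,k); return d
def save(im,f,crop,k):
    if crop: x0,y0,x1,y1=crop; im=im[y0:y1,x0:x1]
    cv2.imwrite('pics/'+f+'.png',cv2.resize(im,None,fx=k,fy=k,interpolation=cv2.INTER_CUBIC))
def ld(f): return np.load('pics/'+f+'.npz')
def ray(d,u,v):
    V=d['view'];R=V[:3,:3];c=-R.T@V[:3,3]
    return c,R.T@np.linalg.solve(d['mtx'],[u,v,1.])
def atz(d,u,v,z):
    c,r=ray(d,u,v); return c+r*(z-c[2])/r[2]
def proj(d,p):
    q=d['view'][:3,:3]@np.asarray(p)+d['view'][:3,3]; w=d['mtx']@q; return w[:2]/w[2]
E
python3 - <<'E'
from h import *
a=snap('scene','s0');b=snap('side','d0')
save(np.vstack([cv2.cvtColor(x['frame'],cv2.COLOR_RGB2BGR) for x in(a,b)]),'both',None,0.78)
save(cv2.cvtColor(a['frame'],cv2.COLOR_RGB2BGR),'s0',None,1.56)
save(cv2.cvtColor(b['frame'],cv2.COLOR_RGB2BGR),'d0',None,1.56)
for d in(a,b):print(ray(d,256,192))
s=monitor.sense();print(s['clock'],s['ee_rot'],s['contact_force'])
E
```

```text
(array([ 1.11917019, -0.02905354,  0.97700565]), array([-0.51155044,  0.03436352, -0.85863543]))
(array([0.22882495, 0.64699293, 0.91059473]), array([ 0.35460405, -0.57035707, -0.7409226 ]))
0.1 [ 1.93178913e-01  9.81163349e-01 -5.74874513e-04 -2.44927622e-04] [-0.1308417   0.52836243  0.03713575]
```

View pics/s0.png

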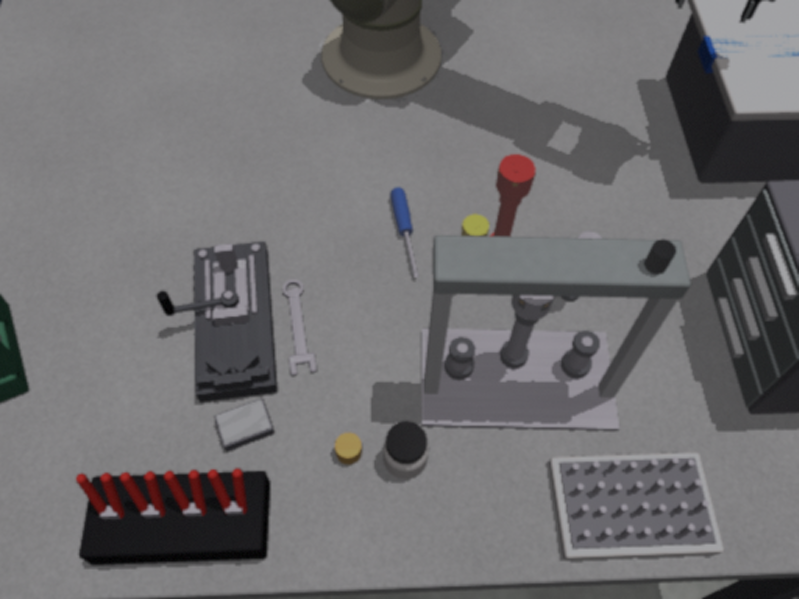

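View pics/d0.png

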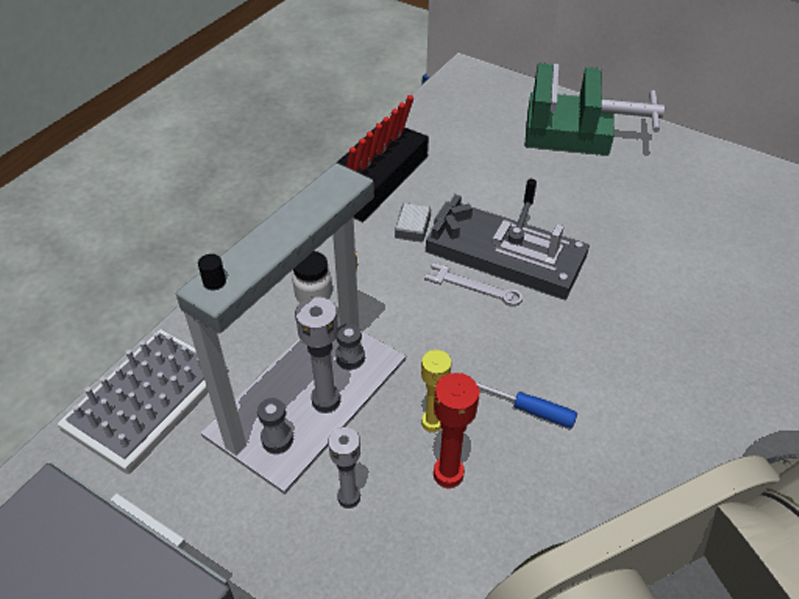

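Scene view (in its 1.56x pixels): mill under the bar with its foot at about (515,355), fixture at (235,315) with the lever to its left. The red, yellow and small grey decoys stand in front of the light. I'll enlarge both areas.

```bash
python3 - <<'E'
from h import *
a,b=[cv2.cvtColor(ld(n)['frame'],cv2.COLOR_RGB2BGR) for n in('s0','d0')]
def c(im,x,y,w,h,k): return cv2.resize(im[y:y+h,x:x+w],None,fx=k,fy=k,interpolation=cv2.INTER_CUBIC)
cv2.imwrite('pics/fx.png',np.hstack([c(a,95,145,100,120,4),c(b,265,110,100,120,4)]))
cv2.imwrite('pics/ml.png',np.hstack([c(a,262,145,133,190,3),c(b,120,180,133,190,3)]))
E
```

```text
(no output)
```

View pics/fx.png

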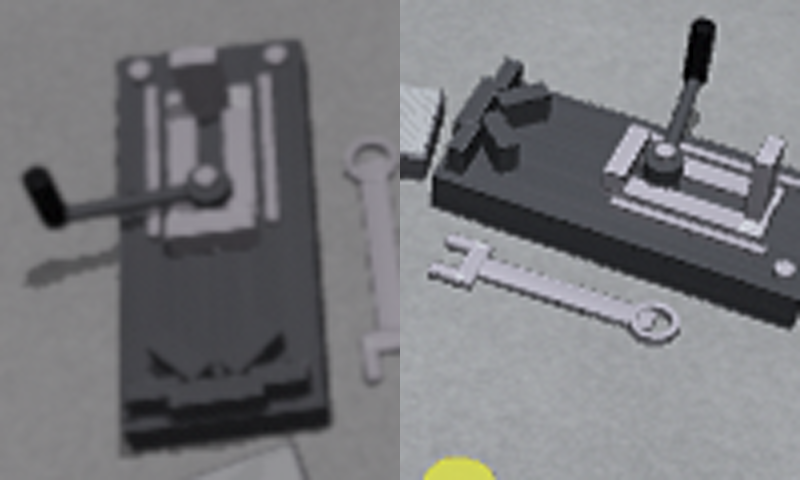

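View pics/ml.png

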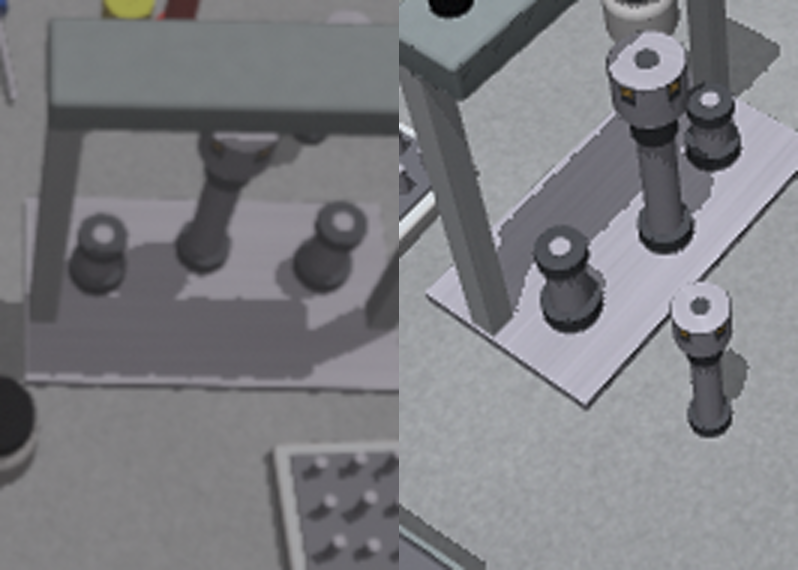

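```bash
cat > m.py <<'E'
from h import *
from scipy.optimize import least_squares
a,b=ld('s0'),ld('d0')
def tri(pa,pb):
    f=lambda p:np.r_[proj(a,p)-pa,proj(b,p)-pb]
    r=least_squares(f,[.4,0,.1]); return r.x.round(4),r.fun.round(1)
A=lambda u,v:np.array([u/4+95,v/4+145]); B=lambda u,v:np.array([u/4+265,v/4+110])
Am=lambda u,v:np.array([u/3+262,v/3+145]); Bm=lambda u,v:np.array([u/3+120,v/3+180])
S=lambda u,v:np.array([u,v])/1.5625
def fit(pts,x0):
    def f(q):
        c,s=np.cos(q[2]),np.sin(q[2]); R=np.array([[c,-s,0],[s,c,0],[0,0,1]])
        return np.concatenate([proj(d,R@np.array(p)+[q[0],q[1],0])-px for d,p,px in pts])
    r=least_squares(f,x0,loss='soft_l1'); return r.x,f(r.x).reshape(-1,2).round(1)
F,e=fit([(a,(-.195,.055,.03),A(304,43)),(a,(-.195,-.055,.03),A(117,60)),(a,(.05,.055,.03),A(328,408)),(a,(.05,-.055,.03),A(125,432)),
 (b,(.05,.055,.03),B(33,178)),(b,(.05,.055,0),B(33,208)),(b,(-.195,.055,0),S(568,296))],[.5,-.2,0])
L,e2=fit([(a,(-.045,-.135,.01),Am(25,198)),(a,(.105,-.135,.01),Am(25,380)),(a,(.105,.135,.01),S(617,425)),
 (b,(-.045,.135,.01),Bm(186,402)),(b,(.105,.135,.01),Bm(28,295)),(b,(-.045,-.135,.01),S(405,357))],[.5,.15,0])
if __name__=='__main__':
    print('fix',F,e.tolist());print('light',L,e2.tolist())
    print('tab',tri(A(193,54),B(370,142)));print('grip',tri(A(37,174),B(305,24)));print('piv',tri(A(209,178),B(266,150)))
    print('mill head',atz(b,*Bm(248,60),.2),'foot',atz(b,*Bm(267,238),.01),'scene',atz(a,*Am(203,252),.01))
    print('small top',atz(b,*Bm(303,306),.14),'foot',atz(b,*Bm(310,425),0.0))
    print('red',tri(S(517,168),S(458,389)),'yel',tri(S(476,224),S(436,360)))
    print('bar',atz(a,*S(433,285),.315),atz(a,*S(687,285),.315),atz(a,*S(436,236),.315))
E
python3 m.py
```

```text
fix [ 0.6417825  -0.22590877  0.11455174] [[-0.9, -1.8], [-0.4, -0.5], [0.4, -0.7], [-0.6, 0.2], [-0.7, -0.8], [-1.0, 0.1], [-0.7, 3.3]]
light [ 0.6442483   0.17308787 -0.04974379] [[-0.0, -0.8], [0.5, 0.3], [2.6, 1.9], [1.3, 0.6], [-0.3, -1.1], [1.4, -1.1]]
tab (array([ 0.4953, -0.2429,  0.0914]), array([-0.3, -0.3, -0.4,  0.3]))
grip (array([ 0.575 , -0.3183,  0.0962]), array([-0.1, -0.1, -0.1,  0.1]))
piv (array([ 0.5575, -0.2351,  0.0598]), array([-0.4, -0.4, -0.5,  0.3]))
mill head [0.64307682 0.17159309 0.2       ] foot [0.64057652 0.17531088 0.01      ] scene [0.64499376 0.17087014 0.01      ]
small top [0.53437368 0.27149487 0.14      ] foot [0.53336563 0.27606537 0.        ]
red (array([0.4458, 0.1715, 0.1899]), array([ 0.2,  0.2,  0.2, -0.1])) yel (array([0.5045, 0.1154, 0.1423]), array([ 0.6,  0.5,  0.6, -0.3]))
bar [0.70771713 0.03250991 0.315     ] [0.71622361 0.2974214  0.315     ] [0.64534849 0.03977202 0.315     ]
```

Measurements agree with the given sizes: pivot radius 85 mm, tab at y≈0, stop about 2.5 mm closed, lever about 0.17 rad. Next I'll check IK for the whole plan.

```bash
cat >> h.py <<'E'
from scipy.spatial.transform import Rotation as Ro
hz=env.hold_point_z
def q(yaw,lean,flip=False):
    M=Ro.from_euler('z',yaw)*Ro.from_euler('y',-lean)*Ro.from_matrix([[1,0,0],[0,-1,0],[0,0,-1]])
    if flip: M=M*Ro.from_euler('z',np.pi)
    return M.as_quat()
def axis(Q): return Ro.from_quat(Q).as_matrix()[:,2]
FX=np.array([.6418,-.2259]);FY=.1146
def fx(x,y,z): c,s=np.cos(FY),np.sin(FY); return np.array([FX[0]+c*x-s*y,FX[1]+s*x+c*y,z])
def info():
    s=monitor.sense(); print(round(s['clock'],2),'pos',s['position'].round(4) if hasattr(s['position'],'round') else s['position'],'F',np.round(s['contact_force'],1),'gap',round(float(s['finger_gap']),3),'gf',np.round(s['gripper_force'],1))
E
python3 - <<'E'
from h import *
print(hz)
m=np.array([.643,.172,.18])
for yaw in(-.05,):
  for fl in(0,1):
    Q=q(yaw,np.radians(32),fl);d=axis(Q);print(d)
    for p in [m-.2*d,m,m+[-.08,0,.02],m+[-.08,0,.17],[.58,-.2,.36],fx(-.016,0,.2),fx(-.016,0,.2)-.2*d]:
        r=kinematics.ik(p+(hz+.005)*d,Q); print(fl,np.round(p,3),None if r is None else np.round(r,2))
for fl in(0,1):
    for y,p in[(FY,fx(-.19,0,.06)),(FY,fx(-.19,0,.2)),(FY,fx(-.05,-.09,.07)),(FY-1,fx(-.14,-.06,.07)),(FY+1.57,fx(-.14,-.06,.07))]:
        r=kinematics.ik(p,q(y,0,fl));print(fl,y,None if r is None else np.round(r,2))
E
```

```text
0.0187
[ 0.529257   -0.02648492 -0.8480481 ]
0 [0.537 0.177 0.35 ] [ 0.16  0.11  1.59 -0.14  0.89  1.84]
0 [0.643 0.172 0.18 ] [ 0.12  0.48  1.57 -0.17  0.55  1.86]
0 [0.563 0.172 0.2  ] [ 0.14  0.3   1.77 -0.2   0.53  1.9 ]
0 [0.563 0.172 0.35 ] [ 0.14  0.16  1.53 -0.13  0.9   1.81]
0 [ 0.58 -0.2   0.36] [-0.64  0.21  1.45  0.35  1.03  0.87]
0 [ 0.626 -0.228  0.2  ] [-0.63  0.45  1.54  0.46  0.72  0.71]
0 [ 0.52  -0.222  0.37 ] [-0.76  0.1   1.55  0.4   1.08  0.74]
[ 0.529257   -0.02648492 -0.8480481 ]
1 [0.537 0.177 0.35 ] [ 0.16  0.11  1.59 -0.14  0.89 -1.31]
1 [0.643 0.172 0.18 ] [ 0.12  0.48  1.57 -0.17  0.55 -1.29]
1 [0.563 0.172 0.2  ] [ 0.14  0.3   1.77 -0.2   0.53 -1.24]
1 [0.563 0.172 0.35 ] [ 0.14  0.16  1.53 -0.13  0.9  -1.33]
1 [ 0.58 -0.2   0.36] [-0.64  0.21  1.45  0.35  1.03 -2.27]
1 [ 0.626 -0.228  0.2  ] [-0.63  0.45  1.54  0.46  0.72 -2.43]
1 [ 0.52  -0.222  0.37 ] [-0.76  0.1   1.55  0.4   1.08 -2.4 ]
0 0.1146 [-0.73  0.5   1.72 -0.    0.92  0.73]
0 0.1146 [-0.73  0.32  1.57 -0.    1.25  0.73]
0 0.1146 [-0.66  0.8   1.14 -0.    1.2   0.8 ]
0 -0.8854 [-0.73  0.62  1.47 -0.    1.05  1.72]
0 1.6846 [-0.73  0.62  1.47 -0.    1.05 -0.85]
1 0.1146 [-0.73  0.5   1.72 -0.    0.92 -2.41]
1 0.1146 [-0.73  0.32  1.57 -0.    1.25 -2.41]
1 0.1146 [-0.66  0.8   1.14 -0.    1.2  -2.35]
1 -0.8854 [-0.73  0.62  1.47 -0.    1.05 -1.42]
1 1.6846 [-0.73  0.62  1.47 -0.    1.05  2.3 ]
```

```bash
python3 - <<'E'
from h import *
m=np.array([.643,.172,.18]); Q=q(-.05,np.radians(32));d=axis(Q);o=(hz+.005)*d
env.movel([.199,.486,.36],.25)
env.reach(m-.2*d+o,Q); env.movel(m-.1*d+o,.15); info()
w=snap('wrist','w1');s=snap('side','d1')
c=lambda z:cv2.cvtColor(z['frame'],cv2.COLOR_RGB2BGR)
for D,n in((w,'w'),(s,'s')): print(n,proj(D,[.643,.172,.2]),proj(D,[.643,.172,.16]))
cv2.imwrite('pics/g1.png',np.hstack([cv2.resize(c(w),(400,300)),cv2.resize(c(s)[150:300,100:300],(400,300))]))
E
```

```text
3.38 pos [0.6027 0.1742 0.2457] F [ 1.1 -0.5  0.6] gap 0.999 gf 0.0
w [257.61801636 196.38231153] [257.62647083 209.03004607]
s [202.5716673  200.15267969] [204.07708929 213.66935061]
```

View pics/g1.png

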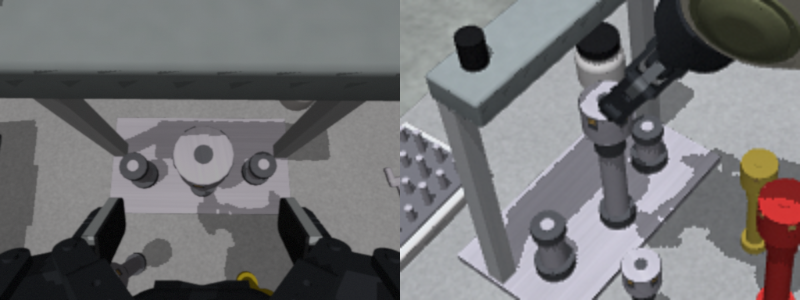

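Wrist view: the head's hole is at (260,198) full-frame, against the predicted (258,196), so the mill is about 2 mm towards -y. Fingers straddle it and clear the bar. Now grasp and lift.

```bash
python3 - <<'E'
from h import *
m=np.array([.642,.170,.18]); Q=q(-.05,np.radians(32));d=axis(Q);o=(hz+.005)*d
env.movel(m-.1*d+o,.1); print(env.movel(m+o,.08,guard=8)); info()
env.close_gripper(80); info()
env.movel(m+o+[0,0,.015],.05); info()
env.movel(m+o+[-.085,0,.025],.1); info()
s=snap('side','d2');a=snap('scene','s2');c=lambda z:cv2.cvtColor(z['frame'],cv2.COLOR_RGB2BGR)
cv2.imwrite('pics/g2.png',np.hstack([cv2.resize(c(a)[130:280,250:400],(400,400)),cv2.resize(c(s)[160:310,130:280],(400,400))]))
E
```

```text
False
5.12 pos [0.6546 0.1695 0.1605] F [0.4 1.  1. ] gap 0.999 gf 0.0
5.56 pos [0.6548 0.1695 0.1605] F [-1.8  1.3  3.1] gap 0.57 gf 82.2
6.01 pos [0.6542 0.1693 0.1745] F [ 0.6  0.2 -7.4] gap 0.576 gf 83.3
7.02 pos [0.57   0.1693 0.185 ] F [-1.1 -0.7 -6.8] gap 0.566 gf 83.3
```

View pics/g2.png

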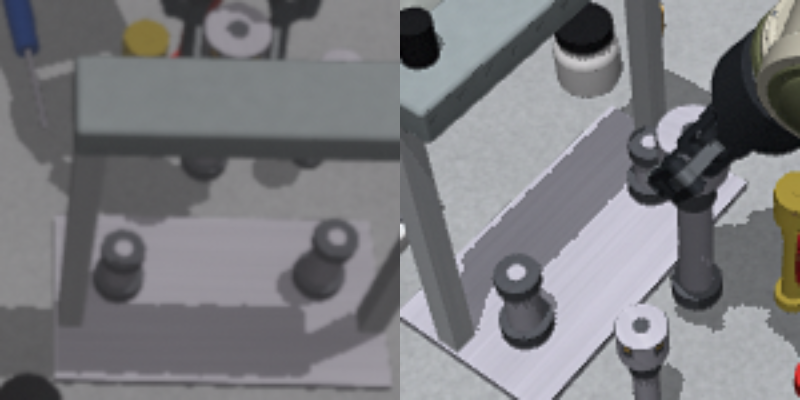

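Lifted cleanly: the mill hangs upright in front of the bar, weight about 7.5 N. Carry it over the fixture and check before lowering.

```bash
python3 - <<'E'
from h import *
env.movel([.57,.169,.33],.2)
t=fx(-.016,0,0)+[.0125,-.0005,0]
env.movel([t[0],t[1],.33],.22); env.movel([t[0],t[1],.205],.15); env.hold(.3); info()
s=snap('side','d3');a=snap('scene','s3');c=lambda z:cv2.cvtColor(z['frame'],cv2.COLOR_RGB2BGR)
cv2.imwrite('pics/g3.png',np.hstack([cv2.resize(c(a)[125:275,90:190],(400,600),interpolation=2),cv2.resize(c(s)[70:220,270:370],(400,600),interpolation=2)]))
for D in(a,s): print([proj(D,fx(-.016,0,z)).round(1).tolist() for z in(.0545,.0705,.17)])
E
```

```text
11.26 pos [ 0.6385 -0.2283  0.2055] F [ 0.4 -0.1 -7.1] gap 0.569 gf 83.4
[[148.4, 217.4], [147.0, 213.9], [137.9, 189.8]]
[[305.3, 141.2], [305.8, 136.4], [309.2, 104.9]]
```

View pics/g3.png

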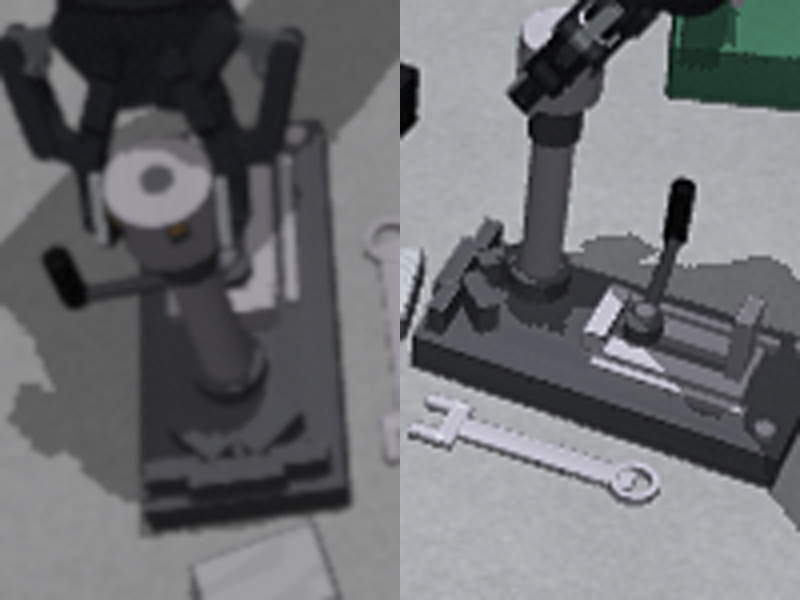

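The mill hangs upright with its foot where predicted (scene crop (233,372), side crop (540,285)), clear between the V and the jaw. Lower it.

```bash
python3 - <<'E'
from h import *
p=np.array(monitor.sense()['position'])
env.movel([p[0],p[1],.186],.06)
print(env.movel([p[0],p[1],.176],.012,guard=2.5)); info()
E
```

```text
True
12.37 pos [ 0.6386 -0.2282  0.1805] F [-0.6  0.2  7. ] gap 0.567 gf 84.1
```

```bash
python3 - <<'E'
from h import *
p=np.array(monitor.sense()['position'])
env.movel(p+[0,0,.0004],.01); info()
env.release(); env.hold(.2); info()
d=axis(monitor.sense()['ee_rot']); 
env.movel(p-.14*d,.15); 
P=fx(-.19,0,.26); env.reach(P,q(FY,0)); env.close_gripper(40); info()
s=snap('side','d4');a=snap('scene','s4');c=lambda z:cv2.cvtColor(z['frame'],cv2.COLOR_RGB2BGR)
cv2.imwrite('pics/g4.png',np.hstack([cv2.resize(c(a)[125:275,90:190],(400,600),interpolation=2),cv2.resize(c(s)[70:220,270:370],(400,600),interpolation=2)]))
for D in(a,s): print([proj(D,fx(-.016,0,z)).round(1).tolist() for z in(.03,.22)])
E
```

```text
12.86 pos [ 0.6385 -0.2283  0.1805] F [ 0.9 -1.1 -4.5] gap 0.57 gf 83.4
13.52 pos [ 0.6386 -0.2282  0.1809] F [-0.3  0.1 -0.5] gap 1.001 gf 0.0
15.88 pos [ 0.4531 -0.2476  0.26  ] F [-0.3  0.3 -0.5] gap 0.002 gf 0.0
[[150.3, 222.5], [132.7, 176.0]]
[[304.6, 148.2], [311.0, 87.5]]
```

View pics/g4.png

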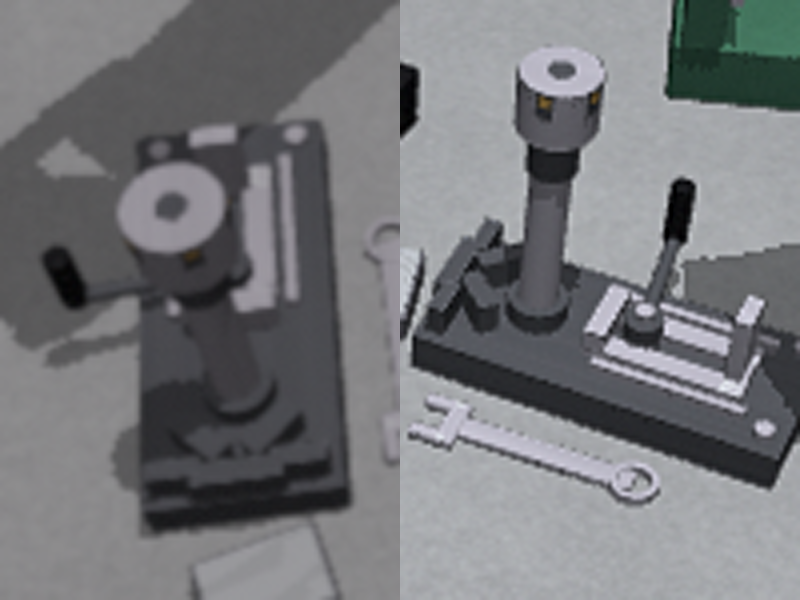

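The mill stands upright: its head is at the predicted pixel to within 0.3 px. Push the stop.

```bash
python3 - <<'E'
from h import *
Q=q(FY,0)
loc=lambda:(Ro.from_euler('z',-FY).apply(np.array(monitor.sense()['position'])-[*FX,0])*1e3).round(1)
env.movel(fx(-.19,0,.056),.2)
print(env.movel(fx(-.137,0,.056),.03,guard=14),loc()); info()
print(env.movel(fx(-.118,0,.056),.008,guard=16),loc()); info()
E
```

```text
False [-137.3   -0.3   56. ]
19.07 pos [ 0.5054 -0.2419  0.056 ] F [-6.7 -5.2  2.6] gap -0.003 gf 3.6
True [-135.2   -0.2   55.7]
19.97 pos [ 0.5075 -0.2416  0.0557] F [-1.5 -0.9 -0.2] gap -0.0 gf 0.6
```

```bash
python3 - <<'E'
from h import *
loc=lambda:(Ro.from_euler('z',-FY).apply(np.array(monitor.sense()['position'])-[*FX,0])*1e3).round(1)
for g in(16,20):
    print(env.movel(fx(-.118,0,.056),.006,guard=g),loc()); info(); env.hold(.2); info()
a=snap('scene','s5');s=snap('side','d5');c=lambda z:cv2.cvtColor(z['frame'],cv2.COLOR_RGB2BGR)
cv2.imwrite('pics/g5.png',np.hstack([cv2.resize(c(a)[125:275,90:190],(400,600),interpolation=2),cv2.resize(c(s)[70:220,270:370],(400,600),interpolation=2)]))
for D in(a,s): print([(proj(D,fx(x,0,.22))-[90,125] if D is a else proj(D,fx(x,0,.22))-[270,70])*4 for x in(-.016,0)])
E
```

```text
True [-1.355e+02  1.000e-01  5.510e+01]
20.93 pos [ 0.5072 -0.2413  0.0551] F [-1.  -0.5 -0.2] gap -0.006 gf 0.3
21.12 pos [ 0.5071 -0.2412  0.0548] F [-0.9 -0.4  1.1] gap -0.001 gf 0.0
True [-135.7    0.5   54.5]
22.09 pos [ 0.5069 -0.2409  0.0545] F [-0.7 -0.5  0.7] gap -0.003 gf 0.6
22.29 pos [ 0.5069 -0.2408  0.0542] F [-0.8 -0.7  0.4] gap -0.001 gf 0.2
[array([170.82104962, 203.96981207]), array([171.67505456, 232.72919467])]
[array([164.1505638 ,  69.93300556]), array([138.3363289 ,  62.62032012])]
```

View pics/g5.png

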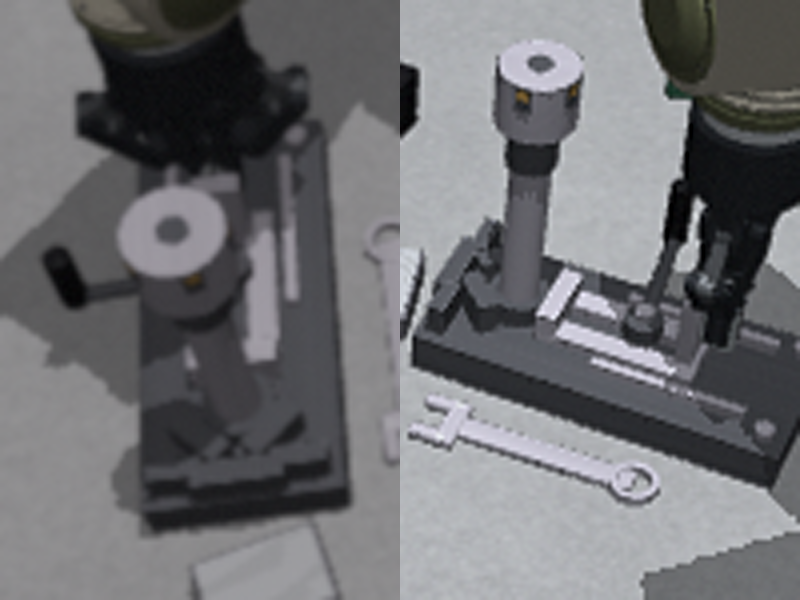

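Hole at scene crop (172,231) and side crop (540,64), within about 1.5 mm of home. Measure the shift exactly by template matching.

```bash
cat > sh.py <<'E'
from h import *
def shift(A,B,p,w=10):
    g=lambda n:cv2.resize(cv2.cvtColor(ld(n)['frame'],cv2.COLOR_RGB2GRAY),None,fx=8,fy=8,interpolation=cv2.INTER_CUBIC)
    a,b=g(A),g(B);u,v=[int(round(t*8)) for t in p];h=w*8
    r=cv2.matchTemplate(b[v-2*h:v+2*h,u-2*h:u+2*h],a[v-h:v+h,u-h:u+h],cv2.TM_CCOEFF_NORMED)
    l=cv2.minMaxLoc(r); return (np.array(l[3])-h)/8,round(l[1],3)
def along(A,B,p,x0,z):
    s,k=shift(A,B,p); D=ld(A); J=(proj(D,fx(x0+.01,0,z))-proj(D,fx(x0,0,z)))/10
    return round(float(s@J/(J@J)),2),s,k
E
python3 - <<'E'
from sh import *
print(along('s4','s5',[132.7,176.2],-.016,.22)); print(along('d4','d5',[310.6,87.5],-.016,.22))
print('jaw side',along('d4','d5',[270+205/4,70+320/4],-.06,.05))
E
```

```text
(13.12, array([0.25 , 5.875]), 0.987)
(13.37, array([-5.375, -1.625]), 0.981)
jaw side (27.36, array([-10.   ,  -3.625]), 0.4)
```

```bash
python3 - <<'E'
from h import *
env.movel(fx(-.140,0,.056),.03); f0=np.array(monitor.sense()['contact_force'])
ux=np.array([np.cos(FY),np.sin(FY),0])
for x in np.arange(-.1365,-.1255,.0005):
    env.movel(fx(x,0,.056),.012); s=monitor.sense(); f=-(np.array(s['contact_force'])-f0)@ux
    L=(np.array(s['position'])-[*FX,0])@ux
    print(round(x*1e3,1),round(L*1e3,2),round(f,1),np.round(s['contact_force']-f0,1))
    if f>16: break
info()
snap('scene','s6');snap('side','d6')
from sh import along
print(along('s4','s6',[132.7,176.2],-.016,.22)); print(along('d4','d6',[310.6,87.5],-.016,.22))
E
```

```text
-136.5 -136.42 0.4 [-0.4  0.1  0.5]
-136.0 -135.98 1.2 [-1.2  0.  -0.4]
-135.5 -135.68 3.4 [-3.4 -0.2  0.7]
-135.0 -135.64 6.5 [-6.4 -1.1  2.9]
-134.5 -135.6 9.0 [-8.9 -1.1  3.6]
-134.0 -135.56 13.6 [-13.5  -2.3   5.1]
-133.5 -135.56 15.6 [-15.4  -2.7   7. ]
-133.0 -135.51 18.5 [-18.2  -3.    8.8]
24.88 pos [ 0.5072 -0.2414  0.0559] F [-17.3  -2.7   8.7] gap -0.003 gf 9.1
(13.4, array([0.25, 6.  ]), 0.987)
(13.37, array([-5.375, -1.625]), 0.979)
```

It stops hard against rising force (18 N). Retreat and check the seating with a zoomed view.

```bash
python3 - <<'E'
from h import *
env.movel(fx(-.145,0,.056),.05); env.movel(fx(-.16,0,.16),.2); env.movel(fx(-.2,-.12,.2),.25)
a=snap('scene','s7');b=snap('side','d7')
c=lambda z:cv2.cvtColor(z['frame'],cv2.COLOR_RGB2BGR)
def crop(D,x,y,w,h,k):
    return cv2.resize(c(D)[y:y+h,x:x+w],None,fx=k,fy=k,interpolation=cv2.INTER_CUBIC)
cv2.imwrite('pics/g7.png',np.hstack([crop(a,115,150,66,100,6),crop(b,268,115,67,100,6)]))
for D,o in((a,(115,150)),(b,(268,115))):
    for p in [(.05,.055,.03),(.05,-.055,.03),(.05,.055,0),(-.195,.055,.03),(-.195,-.055,.03),(-.085,0,.06),(-.115,0,.088),(-.1,0,.0)]: print(p,((proj(D,fx(*p))-o)*6).round(0))
E
```

```text
(0.05, 0.055, 0.03) [374. 578.]
(0.05, -0.055, 0.03) [ 64. 620.]
(0.05, 0.055, 0) [385. 612.]
(-0.195, 0.055, 0.03) [330.  24.]
(-0.195, -0.055, 0.03) [53. 57.]
(-0.085, 0, 0.06) [190. 234.]
(-0.115, 0, 0.088) [173. 126.]
(-0.1, 0, 0.0) [216. 281.]
(0.05, 0.055, 0.03) [ 27. 232.]
(0.05, -0.055, 0.03) [129.  80.]
(0.05, 0.055, 0) [ 25. 283.]
(-0.195, 0.055, 0.03) [581. 416.]
(-0.195, -0.055, 0.03) [659. 246.]
(-0.085, 0, 0.06) [379. 196.]
(-0.115, 0, 0.088) [457. 167.]
(-0.1, 0, 0.0) [395. 309.]
```

View pics/g7.png

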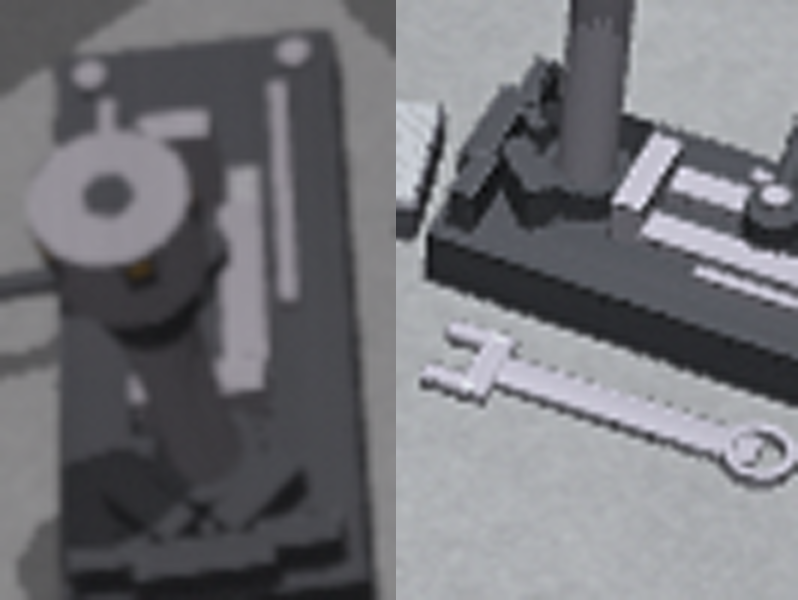

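Side crop: the flange sits between the V arms with the jaw (white top at (645,170)) right against it. Tab top at (175,122) fits 35 mm of travel within calibration, and the hard stop agrees. Now the lever.

```bash
python3 - <<'E'
from h import *
piv=np.array([.5575,-.2351]); g=np.array([.575,-.3183])-piv; ph0=np.arctan2(g[1],g[0]); print(np.degrees(ph0))
def pose(ph,gap,z,r=.089):
    u=np.array([np.cos(ph),np.sin(ph)]);t=np.array([np.sin(ph),-np.cos(ph)])
    return np.r_[piv+r*u-t*(.019+gap),z],q(ph+np.pi/2+.25,0)
P,Q=pose(ph0,.014,.07)
env.reach(fx(-.06,-.16,.2),Q); env.movel(P+[0,-.03,.08],.2); print(env.movel(P,.12,guard=8)); info()
end=-np.radians(75)-1.2+FY
f0=np.array(monitor.sense()['contact_force'])
for ph in np.r_[np.linspace(ph0,end,9)[0:],end-.05,end-.1,end-.15]:
    P,Q=pose(ph,0,.07); hit=env.movel(P,.05,Q,guard=14)
    s=monitor.sense();print(round(-ph+FY-np.radians(75),2),hit,np.round(s['position'],4),np.round(np.array(s['contact_force'])-f0,1))
    if hit: break
info()
E
```

```text
-78.12175432629445
False
28.82 pos [ 0.6085 -0.3161  0.0711] F [-0.6  0.1  0.8] gap 0.0 gf 0.0
0.17 False [ 0.5941 -0.3185  0.0703] [ 1.7  0.1 -0.4]
0.3 False [ 0.5834 -0.3223  0.07  ] [ 0.5  0.2 -0.6]
0.43 False [ 0.572  -0.3248  0.07  ] [ 1.2 -0.3 -1.1]
0.56 False [ 0.5604 -0.3259  0.07  ] [ 0.9 -0.2  0.1]
0.68 False [ 0.5487 -0.3255  0.07  ] [ 0.6 -0.5 -0.9]
0.81 False [ 0.5371 -0.3236  0.07  ] [ 0.3 -0.3 -1.4]
0.94 False [ 0.5259 -0.3203  0.07  ] [ 0.2  0.  -0.9]
1.07 False [ 0.5152 -0.3155  0.07  ] [ 0.6 -1.1 -1.3]
1.2 False [ 0.5052 -0.3094  0.07  ] [-0.4 -0.3 -1. ]
1.25 False [ 0.5035 -0.3087  0.0703] [11.2 -9.6 -9.4]
1.3 False [ 0.5025 -0.3086  0.0708] [ 26.9 -22.6 -19.3]
1.35 False [ 0.5017 -0.3086  0.0712] [ 40.8 -37.4 -32.4]
33.07 pos [ 0.5017 -0.3086  0.0712] F [ 40.2 -37.2 -31.6] gap -0.001 gf 26.9
```

End reached hard; back off and check.

```bash
python3 - <<'E'
from h import *
p=np.array(monitor.sense()['position'])
env.movel(p+[.02,-.025,0],.05); info(); env.movel(p+[.02,-.04,.15],.2)
env.movel([.45,-.36,.30],.25);info()
a=snap('scene','s8');b=snap('side','d8');c=lambda z:cv2.cvtColor(z['frame'],cv2.COLOR_RGB2BGR)
cv2.imwrite('pics/g8.png',np.hstack([cv2.resize(c(a)[125:275,90:190],(400,600),interpolation=2),cv2.resize(c(b)[70:220,270:370],(400,600),interpolation=2)]))
piv=np.array([.5575,-.2351])
for L in(.17,1.1,1.2):
    ph=-np.radians(75)-L+FY; G=np.r_[piv+.085*np.array([np.cos(ph),np.sin(ph)]),.096]
    print(L,(proj(a,G)-[90,125])*4,(proj(b,G)-[270,70])*4+[400,0])
from sh import along
print(along('s7','s8',[132.7,182],0,.22)); print(along('d7','d8',[305,86],0,.22))
E
```

```text
34.07 pos [ 0.5215 -0.3334  0.0712] F [0.1 0.  0.3] gap -0.0 gf 0.0
35.54 pos [ 0.4502 -0.3597  0.2984] F [ 0.3 -0.6 -0.9] gap -0.005 gf 0.0
0.17 [ 56.78158887 253.73716872] [684.52562914 184.66760761]
1.1 [108.24321995 139.35975696] [778.52140767 242.56679009]
1.2 [120.14168499 130.09121937] [783.66611998 251.39852065]
(0.0, array([0., 0.]), 0.996)
(0.0, array([0., 0.]), 1.0)
```

View pics/g8.png

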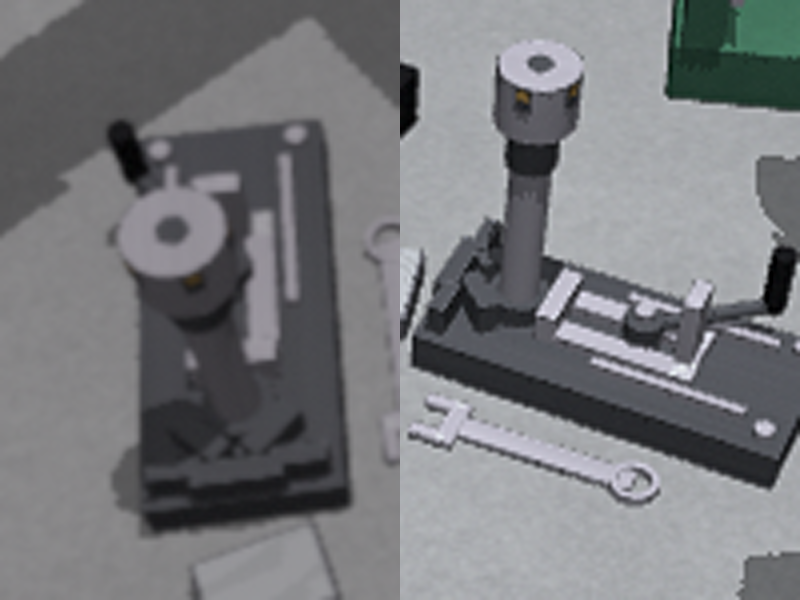

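The lever's grip top is at (121,128) and (783,250), as predicted for 1.2 rad. The mill is upright and hasn't moved, and the arm touches nothing.

```bash
python3 -c "
from h import *
print(job.hand_in())"
```

```text
the job is handed in; nothing more can be done
None
```

I handed the job in at about 36 s: the mill stands upright on the fixture, the stop is pressed against its flange with about 18 N, and the lever is at its 1.2 rad end; that the flange is fully home is judged from the hard stop and camera views good to only 1–3 mm, and the last lever push reached about 64 N on the fingertips before I backed off.

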